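Lever the nailed lid off a parts crate

TASK

Open the small nailed-down wooden crate: put the blade of the pry bar through the notch in the crate's front wall, under the lid, and press the handle down against the rim so that the two nails are levered out. Do not pull on the lid with the gripper while it is still nailed. When it is loose, lift the lid off by its grip rail and lay it flat on the bench with its rail upward, and leave the pry bar lying on the bench too, without knocking the mug.

Things in the scene. Friction and masses are not known exactly. Their poses are not given: they have to be found in the camera images.
- crate: Pale wooden crate, 130 deep (x) x 160 wide (y), walls 95 mm high, standing fast on the bench (bench top z = 0); origin: middle of its underside. x points from its front wall (towards the robot) to the back, y along the front wall. Bench before the front wall is free for the work and for the lid; its edge on the left runs about along y = x - 0.5 m (world); the bar lies to the right.
- crate_notch (a point): Fulcrum: middle of the outer lower edge of the notch in the top of the 14 mm thick front wall, 85 mm above the bench, 65 mm in front of the crate's middle; axes as the crate's, +x leads straight in. The notch is 50 mm wide (y) and 10 mm high, from here up to the lid's underside. Behind the wall it is empty to 15 mm below this point.
- lid_grip (a point): Centre of the wooden grip rail on the lid: 120 long (y, the lid's width), 20 wide (x), 24 mm high. The lid, 0.24 kg, is a pale board 136 (x) x 166 (y) x 10 mm centred below it; the board's top is 12 mm, its underside 22 mm below this point. Battens 14 mm high under the lid carry it on the bench: this point is then 36 mm up. Axes at the start as the crate's.
- lid_front (a point): Middle of the lid's lower front edge, 68 mm in front of the lid's middle; 10 mm above the notch floor while nailed. Pried, the lid turns about the top of the back wall; when this edge is some 14 mm up the nails are out. The bar taken away, the lid stays ajar on the nail points, front about 14 mm up, and lifts straight off.
- lid_nail (a point): Point of one of the two 8 mm long nails that go down through the lid into the tops of the side walls, 74 mm either side of the middle (this one on the side of -y), 10 mm in front of the lid's middle. The wood grips the two with some 25 to 60 N in all.
- bar_grip (a point): Centre of the pry bar's dark wooden handle, 90 long (x), 26 wide (y), 24 mm high; 12 mm above the bench as it lies. Axes: x along the bar to the blade's tip, z up as it lies. The straight bar is 200 mm long, 0.2 kg. The steel blade, 18 wide and 5 mm thick (3.5 mm over the last 18 mm), is on the handle's centre line, 45 to 155 mm in front of this point.
- bar_bite (a point): Point on the blade's centre line 48 mm behind the tip, 107 mm in front of bar_grip: with this point over the rim the bar reaches well under the lid. Pressing the handle down then takes roughly 8 to 18 N; from level the bar swings freely for some 0.1 rad before it meets the lid, and tipped about 0.4 rad (tip up, bar_grip about 42 mm lower) it draws the nails right out.
- bar_tip (a point): Tip of the pry bar's blade, on its centre line, 155 mm in front of bar_grip.
- tea_mug: White mug, about 82 mm across, 91 mm high, standing to the left of the crate; origin under its foot. A bystander.

How it is judged:
By the outcome, as a careful person would: the job done as asked, in the order asked, and still so for the second after the job is handed in, with the robot touching nothing.
It also fails if it takes over 64 s, if anything falls off the work surface, if the arm or the gripper's body presses on something with over 40 N, if the wrist force passes 120 N, or if a joint passes its speed limit or range.

ROBOT

A 6-joint arm with a two-finger parallel gripper is mounted at the origin on a cart in front of the work surface, level with it; the furniture and walls round the work are solid. World frame = base frame: x ahead of the robot, y to its left, z up, the work surface at z = 0. Lengths are in m, angles in rad, forces in N, time in s.
With the tool pointing down it reaches from about 0.35 to 0.975 m from the base axis. Payload 4.9 kg.
Tool frame: the origin (TCP) lies at the very end of the fingers, on their centre line; the grasp point (between the pads) lies 19 mm behind it (ctrl.grip_point_offset is the distance from the TCP to the grasp point, in m); z points along the fingers, y is the line along which they close (so a half turn about z gives the same grasp; the last joint's range is limited). The gripper opens to 85 mm and grips with 20 to 120 N. Pads are 22 mm wide; open, the fingers measure 114 mm over their backs; the gripper's body (76 mm by 85 mm) begins 54 mm behind the grasp point. The pads swing forward as they close: fully open they stand 13 mm farther back than shut.
Start: joints at [-1.283, 0.053, 1.613, -0, 1.476, -0.119], TCP at [0.247, -0.574, 0.231] pointing down, gripper open.
Joint ranges: [-3.01, 3.01], [-1.01, 2.22], [0.06, 2.58], [-1.02, 4.17], [0.09, 2.62], [-3.14, 3.14]. Speed limits (rad/s): [2.57, 2.57, 3.14, 3.14, 3.14, 3.14].

INTERFACE

Orientations are given as a rotation vector (axis times angle).
In Python, from station import ctrl gives the robot as it stands.
- The arm moves only by the tool send_rows, never from a script. Its argument "rows" is a list of rows, each a list of 3 entries, a list of its own where there are three numbers: the finger opening in cm, from 0 to 8.54, then the shift along the tool's x, y, z in cm, then the turn about the tool's z in degrees. A call has 1 to 10 rows; each row shifts and turns the commanded pose from where the row before left it, along the tool's axes as they then stand; what a row does not reach is not made up. A row lasts 1/8 s, in which the tool goes at most 62.5 mm and 10.7 degrees, less where a joint would pass 70% of its speed; a pose out of reach is approached as far as the arm can. A call with a gripper value outside its range is refused whole. The fingers move at their own pace and stop on an object; "newtons" is the grip in N (left out, the last holds). Time passes only in rows, so rows that do not move let the fingers close. It gives the time, the measured TCP pose, the force, the opening and the grip force at its end, in the units of the state.
- ctrl.get_obs(): the state, without advancing time (a new reading comes with each control period).
- ctrl.get_image(name): name is "scene" or "top"; returns a dict with "frame" (384x512x3 uint8, red, green, blue), "range_z" (384x512 float32, m along the optical axis (not along the pixel's ray), 0 where there is no reading), "fx", "fy", "cx", "cy" (pixels), "cam_to_world" (4x4, takes a point from camera to world coordinates). Camera axes: x right, y down, z forward; pixel columns grow to the right and rows downward; lengths in m; the calibration is good to about 2 mm. A picture is of the moment at which its call begins.
- ctrl.finish_job(): hands the job in; it is judged then, once.
The state is a dict: "t": time; "q": joint angles; "dq": joint speeds; "effort": joint torques, N m; "tool_pos": TCP position; "tool_rot": TCP orientation; "contact_force": force on the tool from outside, world axes, zero at the start; "wrist_torque": the same for the moment, N m; "opening": finger opening in m; "grip_force": force on a finger pad.
Only numpy, scipy, OpenCV 4.12 (cv2) and the standard library are available. Lean on these libraries where they do the work, as an engineer would, in place of code of your own. Each camera call takes 0.05 s, during which the arm holds its last target. There are 200 camera calls.

## Working session

There is one attempt and no reset: what is moved stays moved. The work goes in short steps, Python scripts to look and compute and a tool call to move; the robot and the scene stay as the last step left them, time stands still between calls to the robot, and variables do not carry over. Pictures are saved under pics/ and viewed, at most 10 in all, crops included, and the job is handed in when it is done.

Besides the shell and the picture viewer there is one more tool, called after "Request:" as name(argument=value, ...) on one line, values as JSON. send_rows: Moves the arm, as the interface text tells. Its arguments: {"type":"object","properties":{"rows":{"type":"array","items":{"type":"array"}},"newtons":{"type":"number"}},"required":["rows"]}

```bash
mkdir -p pics
python3 - <<'E'
from station import ctrl
import numpy as np,cv2,pickle
d={n:ctrl.get_image(n) for n in("scene","top")}
pickle.dump(d,open("d0.pkl","wb"))
cv2.imwrite("pics/a.png",cv2.vconcat([d["top"]["frame"][:,:,::-1]]))
cv2.imwrite("pics/b.png",d["scene"]["frame"][:,:,::-1])
for n in d: print(n,d[n]["fx"],d[n]["cam_to_world"].round(3).tolist(),(d[n]["range_z"]>0).mean())
o=ctrl.get_obs();print(o)
E
```

```text
scene 367.3675618537734 [[-0.796, -0.477, 0.372, 0.217], [-0.605, 0.612, -0.51, 0.218], [0.015, -0.631, -0.775, 0.731], [0.0, 0.0, 0.0, 1.0]] 0.9960734049479166
top 351.51942601220605 [[0.027, -0.99, 0.136, 0.415], [-1.0, -0.024, 0.02, -0.224], [-0.017, -0.136, -0.991, 0.96], [0.0, 0.0, 0.0, 1.0]] 0.9959208170572916
{'t': 0.1, 'q': array([-1.28299130e+00,  5.32778545e-02,  1.61417301e+00, -2.80847089e-05,
        1.47601469e+00, -1.18978660e-01]), 'dq': array([ 0.00040598, -0.00030777, -0.00271182,  0.00066152, -0.00040503,
        0.00031273]), 'effort': array([ 1.03640530e-03, -3.94902885e+01, -3.71361744e+01, -1.02105032e-04,
        3.90881411e-03,  1.16126398e-05]), 'tool_pos': array([ 0.24712688, -0.5734409 ,  0.23018427]), 'tool_rot': array([-3.07500896e+00, -6.34205517e-01,  2.91628013e-04]), 'contact_force': array([ 0.01588453,  0.08819057, -0.4976066 ]), 'wrist_torque': array([2.79545226e-02, 2.84330693e-05, 4.42397877e-03]), 'grip_force': 0.0, 'opening': 0.08545045899956988}
```

View pics/a.png

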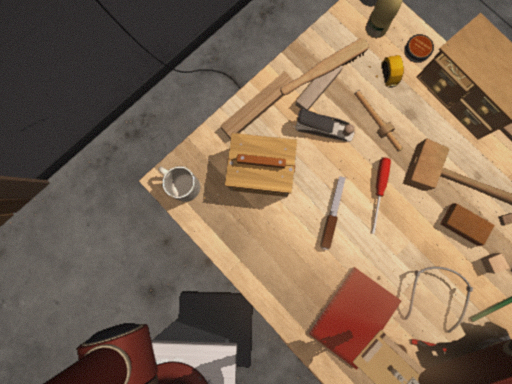

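View pics/b.png

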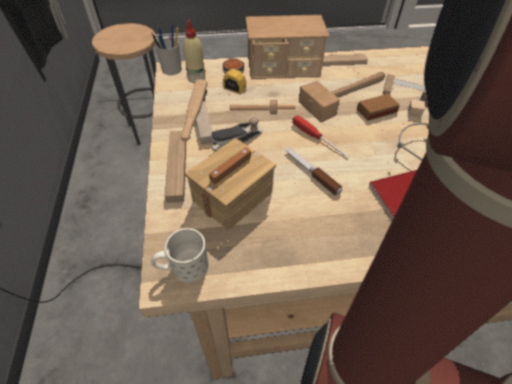

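The top view shows the crate at about (261,163) with its rail at (261,160), the mug at (180,182), and the pry bar with its blade at (340,190) and handle at (329,233). The red tool is a screwdriver. In the scene view the bar is at (300,160)-(325,180).

```bash
cat > h.py <<'E'
import numpy as np,cv2
def cloud(d):
    v,u=np.mgrid[:384,:512]; z=d["range_z"]
    p=np.stack([(u-d["cx"])/d["fx"]*z,(v-d["cy"])/d["fy"]*z,z],-1)
    M=d["cam_to_world"]; return p@M[:3,:3].T+M[:3,3]
def comp(mask,pt):
    n,l,s,c=cv2.connectedComponentsWithStats(mask.astype(np.uint8))
    i=min(range(1,n),key=lambda k:np.hypot(*(c[k]-pt))+ (1e3 if s[k][4]<15 else 0)); return l==i
def rect(P):
    (c,wh,a)=cv2.minAreaRect(P[:,:2].astype(np.float32)*1000); b=cv2.boxPoints((c,wh,a))
    return np.round(c,1),np.round(wh,1),round(a,1)
def axis(P):
    m=P[:,:2].mean(0); w,V=np.linalg.eigh(np.cov((P[:,:2]-m).T)); v=V[:,1]; return m,np.degrees(np.arctan2(v[1],v[0]))
E
python3 - <<'E'
import pickle;from h import *
d=pickle.load(open("d0.pkl","rb"))
for n,cr,bh,bb in(("top",(261,163),(328,236),(340,195)),("scene",(232,175),(327,182),(299,159))):
    P=cloud(d[n]);hsv=cv2.cvtColor(d[n]["frame"],cv2.COLOR_RGB2HSV)
    Z=P[...,2]
    m=comp((Z>.098)&(Z<.111),cr); print(n,"lid",rect(P[m]),P[m].mean(0),m.sum())
    near=np.hypot(P[...,0]-P[m].mean(0)[0],P[...,1]-P[m].mean(0)[1])<.1
    m=near&(Z>.122)&(Z<.14);print("rail",rect(P[m]),P[m].mean(0),axis(P[m]),m.sum())
    m=comp((Z>.012)&(Z<.035),bh);print("handle",rect(P[m]),P[m].mean(0),axis(P[m]),m.sum())
    print("bench z",np.median(Z[bh[1]+10:bh[1]+25,bh[0]+40:bh[0]+60]),hsv[bb[1],bb[0]],hsv[bb[1],bb[0]+20],hsv[bh[1],bh[0]],P[bb[1],bb[0]])
    m=comp((hsv[...,1]<60)&(Z<.03)&(Z>-.01),bb);print("blade",rect(P[m]),P[m].mean(0),axis(P[m]),m.sum())
    m=comp((hsv[...,2]<140)&(hsv[...,1]>110)&(Z<.035)&(Z>-.01),bh);print("handle colour",rect(P[m]),P[m].mean(0),axis(P[m]),m.sum())
    if n=="top":
        m=(Z>.06)&(Z<.1)&(np.hypot(P[...,0]-P[182,180,0],P[...,1]-P[182,180,1])<.07);print("mug",rect(P[m]),P[m].mean(0))
E
```

```text
top lid (array([ 615.7, -213.9]), array([166. , 136.7]), 85.0) [ 0.61377847 -0.21421808  0.10587727] 3112
rail (array([ 615.6, -214.1]), array([119.6,  20.6]), 85.1) [ 0.61465686 -0.21406765  0.12937554] (array([ 0.61465686, -0.21406765]), np.float64(84.97331110452683)) 415
handle (array([ 503.4, -411.1]), array([ 26.3, 202.7]), 75.5) [ 0.49227422 -0.40719036  0.02028781] (array([ 0.49227422, -0.40719036]), np.float64(165.6485434454708)) 617
bench z 0.0009113449516705563 [  4  30 187] [ 20  76 231] [ 12 166 100] [ 0.55061717 -0.42944193  0.01528996]
blade (array([ 547.7, -422.9]), array([ 20.6, 109.9]), 76.9) [ 0.54767283 -0.42168114  0.0156564 ] (array([ 0.54767283, -0.42168114]), np.float64(166.06498393823176)) 264
handle colour (array([ 452.4, -394.5]), array([31.9, 85.6]), 74.0) [ 0.451373   -0.39586934  0.02301239] (array([ 0.451373  , -0.39586934]), np.float64(165.0499623668877)) 329
mug (array([564.2,   4.6]), array([103.6,  79.1]), 84.7) [5.68771038e-01 5.03741141e-04 8.13101989e-02]
scene lid (array([ 614.2, -214.5]), array([167.7, 138. ]), 85.0) [ 0.60778886 -0.2052847   0.10512958] 2679
rail (array([ 613.7, -213.6]), array([119.8,  20.8]), 84.8) [ 0.61237745 -0.21073102  0.12840132] (array([ 0.61237745, -0.21073102]), np.float64(84.51279002497157)) 399
handle (array([ 501.9, -411.2]), array([ 27.3, 204. ]), 75.1) [ 0.48265275 -0.40376529  0.01941153] (array([ 0.48265275, -0.40376529]), np.float64(164.87278473329482)) 531
bench z 0.001476169537064309 [ 11  20 206] [ 17  75 220] [ 11 145  93] [ 0.54948293 -0.41967434  0.01476638]
blade (array([ 532.9, -430.8]), array([149.2,  66.5]), 8.6) [ 0.53741131 -0.42888797  0.00982966] (array([ 0.53741131, -0.42888797]), np.float64(-174.07599532336283)) 314
handle colour (array([ 451.4, -395.4]), array([22.2, 83.2]), 77.4) [ 0.45081058 -0.39278539  0.0215529 ] (array([ 0.45081058, -0.39278539]), np.float64(166.34440951502208)) 275
```

Request:
send_rows(rows=[[6, [4.26, -1.37, 2.0], 0], [6, [4.26, -1.37, 2.0], 0], [6, [4.26, -1.37, 2.0], 0], [6, [4.26, -1.37, 2.0], 0], [6, [4.26, -1.37, 2.0], 0], [6, [4.26, -1.37, 2.0], 0], [6, [0, 0, 0], 9.5], [6, [0, 0, 0], 9.5], [6, [0, 0, 0], 9.5], [6, [0, 0, 0], 9.5]], newtons=60)

```text
t: 1.35
tool_pos: [0.4493, -0.3969, 0.1107]
tool_rot: [-3.114, 0.41, 0.001]
contact_force: [-0.1, 0.4, -0.2]
opening: 0.0602
grip_force: 0.0
```

```bash
cat >> h.py <<'E'
from scipy.spatial.transform import Rotation as Ro
def delta(o,xyz,yaw):
    R=Ro.from_rotvec(o["tool_rot"]).as_matrix(); x=R[:,0]; y0=np.degrees(np.arctan2(x[1],x[0]))
    print("t",round(o["t"],2),"pos",o["tool_pos"].round(4),"yaw",y0.round(2),"tilt",R[:,2].round(3),"F",o["contact_force"].round(1),"M",o["wrist_torque"].round(2),"op",round(o["opening"],4),"gf",round(o["grip_force"],1))
    print("shift cm",(R.T@(np.array(xyz)-o["tool_pos"])*100).round(2),"turn",round(y0-yaw,2))
E
python3 - <<'E'
from h import *;from station import ctrl
delta(ctrl.get_obs(),(.4495,-.397,.003),-14.7)
E
```

```text
t 1.35 pos [ 0.4493 -0.3969  0.1107] yaw -15.0 tilt [-0.001  0.001 -1.   ] F [-0.1  0.4 -0.2] M [0.03 0.01 0.02] op 0.0602 gf 0.0
shift cm [3.000e-02 1.000e-02 1.077e+01] turn -0.3
```

Request:
send_rows(rows=[[6, [0, 0, 4], 0], [6, [0, 0, 4], 0], [6, [0, 0, 2], 0], [6, [0, 0, 0.7], 0], [2, [0, 0, 0], 0], [2, [0, 0, 0], 0], [2, [0, 0, 0], 0], [2, [0, 0, 0], 0], [2, [0, 0, 0], 0], [2, [0, 0, 0], 0]], newtons=80)

```text
t: 2.6
tool_pos: [0.4506, -0.3986, 0.0064]
tool_rot: [3.114, -0.401, 0.004]
contact_force: [-0.7, 1.2, 6.1]
opening: 0.0243
grip_force: 81.4
```

Run:
```python
from h import *;from station import ctrl
delta(ctrl.get_obs(),(.4495,-.397,.12),-5)
```

```text
t 2.6 pos [ 0.4506 -0.3986  0.0064] yaw -14.69 tilt [ 0.002 -0.003 -1.   ] F [-0.7  1.2  6.1] M [0.14 0.06 0.02] op 0.0243 gf 81.4
shift cm [ -0.11  -0.1  -11.36] turn -9.69
```

Request:
send_rows(rows=[[2, [0, 0, -2], 0], [2, [0, 0, -4], 0], [2, [0, 0, -4], 0], [2, [0, 0, -1.6], -4.85], [2, [-2, -4, 0], -4.85], [2, [-2, -4, 0], 0], [2, [-2, -4, 0], 0], [2, [-2, -4, 0], 0], [2, [-1.6, -3.7, 0], 0], [2, [0, 0, 0], 0]])

```text
t: 3.85
tool_pos: [0.3736, -0.1894, 0.1201]
tool_rot: [-3.139, 0.133, 0.0]
contact_force: [0.4, -1.0, -0.8]
opening: 0.0242
grip_force: 80.5
```

```bash
cat >> h.py <<'E'
def bar(ctrl,name="top"):
    """blade line: low-saturation points within range of the tool's front"""
    o=ctrl.get_obs();d=ctrl.get_image(name);P=cloud(d);hsv=cv2.cvtColor(d["frame"],cv2.COLOR_RGB2HSV)
    R=Ro.from_rotvec(o["tool_rot"]).as_matrix();L=(P-o["tool_pos"])@R
    m=(L[...,0]>.045)&(L[...,0]<.17)&(abs(L[...,1])<.03)&(abs(L[...,2]+.006)<.035)&(d["range_z"]>0)
    Q=L[m]; f=Q[Q[:,0]<.15]
    print(name,m.sum(),"x range",Q[:,0].min().round(4),Q[:,0].max().round(4))
    for c,s in((1,"y"),(2,"z")): print(s,"= a x + b",np.polyfit(f[:,0],f[:,c],1).round(4),"std",f[:,c].std().round(4),"med",np.median(f[:,c]).round(4))
    return d
E
python3 - <<'E'
from h import *;from station import ctrl
for n in("top","scene"): d=bar(ctrl,n);cv2.imwrite(f"pics/c{n}.png",d["frame"][:,:,::-1])
delta(ctrl.get_obs(),(.371,-.1926,.0805),-5)
E
```

```text
top 356 x range 0.045 0.1556
y = a x + b [-0.0091 -0.0002] std 0.0052 med -0.0011
z = a x + b [ 0.0383 -0.0128] std 0.0024 med -0.0087
scene 380 x range 0.0451 0.1544
y = a x + b [ 0.011 -0.003] std 0.0055 med -0.0026
z = a x + b [ 0.0299 -0.011 ] std 0.0023 med -0.0079
t 3.95 pos [ 0.3748 -0.1917  0.121 ] yaw -4.96 tilt [ 0.001 -0.001 -1.   ] F [-0.9  0.  -2.4] M [ 0.01  0.1  -0.01] op 0.0242 gf 80.5
shift cm [-0.38  0.12  4.05] turn 0.04
```

Request:
send_rows(rows=[[2, [0, 0.1, 1.8], 0], [2, [0, 0, 1.8], 0], [2, [0, 0, 0], 0], [2, [0, 0, 0], 0]])

```text
t: 4.45
tool_pos: [0.375, -0.1934, 0.0851]
tool_rot: [3.138, -0.138, 0.001]
contact_force: [0.2, 0.2, -1.8]
opening: 0.0239
grip_force: 80.5
```

Run:
```python
from h import *;from station import ctrl
o=ctrl.get_obs()
delta(o,(.4436,-.199,.085),-5)
d=ctrl.get_image("scene");M=d["cam_to_world"];P=cloud(d)
f=d["frame"][120:260,130:320];cv2.imwrite("pics/d.png",cv2.resize(f[:,:,::-1],None,fx=4,fy=4,interpolation=cv2.INTER_CUBIC))
def px(w):
    c=np.linalg.inv(M)@np.r_[w,1];return (c[0]/c[2]*d["fx"]+d["cx"]-130)*4,(c[1]/c[2]*d["fy"]+d["cy"]-120)*4
for z in(.085,.095): print("notch px",px([.5502,-.2083,z]))
```

```text
t 4.45 pos [ 0.375  -0.1934  0.0851] yaw -5.03 tilt [ 0.001 -0.001 -1.   ] F [ 0.2  0.2 -1.8] M [ 0.06  0.05 -0.06] op 0.0239 gf 80.5
shift cm [ 6.88 -0.04  0.02] turn -0.03
notch px (np.float64(484.75891824179143), np.float64(276.6264630927858))
notch px (np.float64(484.7381868569661), np.float64(265.3300353037811))
```

View pics/d.png

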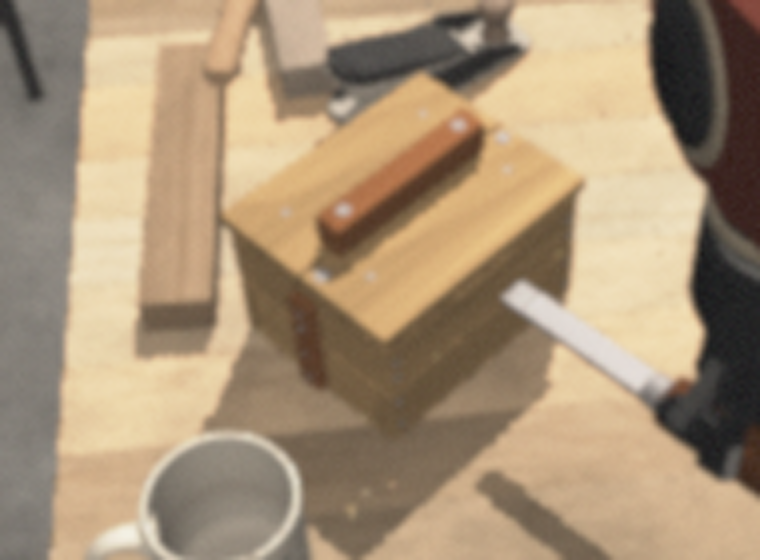

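The picture shows the blade tip at about (515,290) in the crop. It points at the notch (485,270) with the crate's front face behind it, so I'm inserting.

Request:
send_rows(rows=[[2, [1, 0, 0], 0], [2, [1, 0, 0], 0], [2, [1, 0, 0], 0], [2, [0.5, 0, 0], 0], [2, [0, 0, 0], 0]])

```text
t: 5.12
tool_pos: [0.4097, -0.1955, 0.0842]
tool_rot: [-3.138, 0.136, 0.001]
contact_force: [-1.2, 0.2, -1.8]
opening: 0.0238
grip_force: 80.5
```

Run:
```python
from h import *;from station import ctrl
delta(ctrl.get_obs(),(.4436,-.199,.085),-5)
```

```text
t 5.12 pos [ 0.4097 -0.1955  0.0842] yaw -4.96 tilt [-0.  0. -1.] F [-1.2  0.2 -1.8] M [ 0.06  0.06 -0.08] op 0.0238 gf 80.5
shift cm [ 3.41  0.06 -0.08] turn 0.04
```

Request:
send_rows(rows=[[2, [1, 0, 0], 0], [2, [1, 0, 0], 0], [2, [1, 0, 0], 0], [2, [0.4, 0, 0], 0], [2, [0, 0, 0], 0]])

```text
t: 5.75
tool_pos: [0.4434, -0.1985, 0.0842]
tool_rot: [-3.138, 0.136, 0.001]
contact_force: [0.3, -0.9, -2.0]
opening: 0.0239
grip_force: 80.5
```

Run:
```python
from h import *;from station import ctrl
delta(ctrl.get_obs(),(.4436,-.199,.085),-5)
```

```text
t 5.75 pos [ 0.4434 -0.1985  0.0842] yaw -4.98 tilt [-0.  0. -1.] F [ 0.3 -0.9 -2. ] M [-0.01  0.04  0.  ] op 0.0239 gf 80.5
shift cm [ 0.02  0.05 -0.08] turn 0.02
```

Request:
send_rows(rows=[[2, [0, 0, 0], 0], [2, [0, 0, 0.5], 0], [2, [0.05, 0, 0.5], 0], [2, [0.1, 0, 0.5], 0], [2, [0.1, 0, 0.5], 0], [2, [0, 0, 0], 0]], newtons=45)

```text
t: 6.5
tool_pos: [0.4454, -0.1993, 0.0662]
tool_rot: [3.138, -0.136, -0.003]
contact_force: [-9.9, 3.1, 14.3]
opening: 0.024
grip_force: 83.1
```

```bash
cat >> h.py <<'E'
def lid(ctrl,c=(.615,-.214)):
    P=cloud(ctrl.get_image("top"));a=np.radians(-5);e=np.array([np.cos(a),np.sin(a)])
    x=(P[...,:2]-c)@e;y=(P[...,:2]-c)@np.array([-e[1],e[0]])
    for lo,hi in((-.065,-.03),(.03,.065)):
        m=(x>lo)&(x<hi)&(abs(y)<.07)&(P[...,2]>.09);print("lid z at",np.median(x[m]).round(3),np.median(P[m][:,2]).round(4),end=" ")
    print()
E
python3 - <<'E'
from h import *;from station import ctrl
delta(ctrl.get_obs(),(.4436,-.199,.041),-5);lid(ctrl);bar(ctrl,"scene")
E
```

```text
t 6.5 pos [ 0.4454 -0.1993  0.0662] yaw -4.95 tilt [-0.002 -0.001 -1.   ] F [-9.9  3.1 14.3] M [0.38 1.13 0.23] op 0.024 gf 83.1
shift cm [-0.17 -0.02  2.52] turn 0.05
lid z at -0.047 0.1062 lid z at 0.048 0.1061 
scene 857 x range 0.0455 0.1625
y = a x + b [ 0.0186 -0.0038] std 0.0153 med -0.0026
z = a x + b [-0.3195  0.0095] std 0.0183 med -0.0344
```

Request:
send_rows(rows=[[2, [0, 0, 0.4], 0], [2, [0, 0, 0.4], 0], [2, [0, 0, 0.4], 0], [2, [0, 0, 0], 0]], newtons=40)

```text
t: 7.1
tool_pos: [0.4464, -0.1998, 0.0562]
tool_rot: [3.137, -0.135, 0.0]
contact_force: [-13.4, 5.7, 22.1]
opening: 0.0243
grip_force: 86.3
```

Run:
```python
from h import *;from station import ctrl
delta(ctrl.get_obs(),(.4436,-.199,.041),-5);lid(ctrl)
```

```text
t 7.1 pos [ 0.4464 -0.1998  0.0562] yaw -4.94 tilt [-0.    -0.002 -1.   ] F [-13.4   5.7  22.1] M [0.58 1.22 0.28] op 0.0243 gf 86.3
shift cm [-0.29 -0.06  1.52] turn 0.06
lid z at -0.048 0.1111 lid z at 0.047 0.1071
```

Request:
send_rows(rows=[[2, [0, 0, 0.4], 0], [2, [0, 0, 0.4], 0], [2, [0, 0, 0.4], 0], [2, [0, 0, 0.4], 0], [2, [0, 0, 0], 0]])

```text
t: 7.78
tool_pos: [0.4487, -0.2002, 0.039]
tool_rot: [3.136, -0.137, 0.012]
contact_force: [0.3, 0.8, 8.3]
opening: 0.0244
grip_force: 86.4
```

Run:
```python
from h import *;from station import ctrl
delta(ctrl.get_obs(),(.4436,-.199,.041),-5);lid(ctrl)
d=ctrl.get_image("scene")
f=d["frame"][120:260,130:320];cv2.imwrite("pics/e.png",cv2.resize(f[:,:,::-1],None,fx=4,fy=4,interpolation=cv2.INTER_CUBIC))
```

```text
t 7.78 pos [ 0.4487 -0.2002  0.039 ] yaw -5.02 tilt [ 0.007 -0.003 -1.   ] F [0.3 0.8 8.3] M [-0.04 -0.84  0.06] op 0.0244 gf 86.4
shift cm [-0.52 -0.08 -0.21] turn -0.02
lid z at -0.048 0.1231 lid z at 0.047 0.1088
```

View pics/e.png

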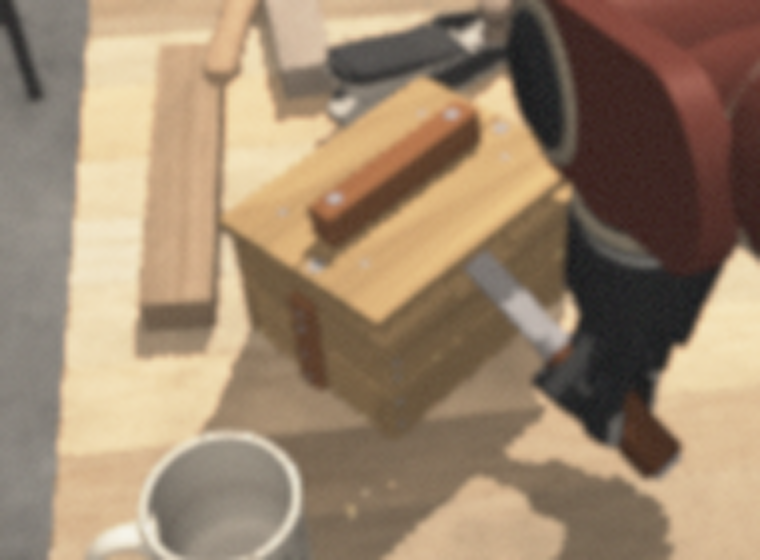

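The crop shows the lid's front raised, with the bar tilted under it at about (490,275). The depth reading puts the front edge about 20 mm up and the force has dropped, so the nails are out. I'm withdrawing the bar now.

Request:
send_rows(rows=[[2, [-0.6, 0, 0.15], 0], [2, [-0.8, 0, 0.15], 0], [2, [-1, 0, 0.15], 0], [2, [-1, 0, 0.15], 0], [2, [-1, 0, 0.1], 0], [2, [-1, 0, 0], 0], [2, [-1, 0, 0], 0], [2, [-1, 0, 0], 0], [2, [0, 0, 0], 0]])

```text
t: 9.0
tool_pos: [0.3714, -0.1922, 0.0292]
tool_rot: [3.139, -0.138, 0.0]
contact_force: [0.0, -0.5, -2.4]
opening: 0.0242
grip_force: 85.0
```

Run:
```python
from h import *;from station import ctrl
delta(ctrl.get_obs(),(.4495,-.397,.041),-14.7);lid(ctrl);bar(ctrl,"top")
P=cloud(ctrl.get_image("top"));Z=P[...,2]
m=comp((Z>.122)&(Z<.16)&(P[...,0]>.53)&(P[...,0]<.68)&(P[...,1]>-.3)&(P[...,1]<-.14),(261,158));print(rect(P[m]),P[m].mean(0),m.sum())
```

```text
t 9.0 pos [ 0.3714 -0.1922  0.0292] yaw -5.03 tilt [ 0. -0. -1.] F [ 0.  -0.5 -2.4] M [ 0.01 -0.01  0.02] op 0.0242 gf 85.0
shift cm [ 9.58 19.72 -1.18] turn 9.67
lid z at -0.048 0.1166 lid z at 0.046 0.1072 
top 504 x range 0.0452 0.1699
y = a x + b [-0.0249  0.0031] std 0.0179 med 0.0032
z = a x + b [ 0.4659 -0.0312] std 0.0278 med 0.0271
(array([ 608. , -210.2]), array([119.2,  21.6]), 84.5) [ 0.60658767 -0.21045011  0.1350705 ] 474
```

Request:
send_rows(rows=[[2, [0, 2, -2], 0], [2, [0, 4, 0], 0], [2, [0, 4, 0], 0], [2, [2, 4, 0], 0], [2, [2.5, 4, 0], 0], [2, [2.5, 2.5, 0], 0], [2, [2.6, 0, 0], 0], [2, [0, 0, 0], 9.7], [2, [0, 0, 1.5], 0], [2, [0, 0, 0], 0]])

```text
t: 10.4
tool_pos: [0.4485, -0.4034, 0.0316]
tool_rot: [-3.113, 0.398, 0.006]
contact_force: [0.5, -0.3, -2.4]
opening: 0.0242
grip_force: 84.9
```

Request:
send_rows(rows=[[2, [0, 0, 0.6], 0], [2, [0, 0, 0.6], 0], [2, [0, 0, 0.5], 0], [2, [0, 0, 0], 0]], newtons=20)

```text
t: 10.9
tool_pos: [0.4499, -0.4049, 0.0183]
tool_rot: [-3.115, 0.401, 0.001]
contact_force: [-1.7, 1.7, 4.0]
opening: 0.0241
grip_force: 86.0
```

Run:
```python
from h import *;from station import ctrl
delta(ctrl.get_obs(),(.4495,-.405,.008),-14.7);lid(ctrl)
for n in("top","scene"):bar(ctrl,n)
```

```text
t 10.9 pos [ 0.4499 -0.4049  0.0183] yaw -14.68 tilt [-0.001  0.001 -1.   ] F [-1.7  1.7  4. ] M [ 0.46  0.61 -0.04] op 0.0241 gf 86.0
shift cm [-0.03  0.02  1.03] turn 0.02
lid z at -0.048 0.1168 lid z at 0.046 0.1071 
top 457 x range 0.0458 0.1698
y = a x + b [ 0.2349 -0.0391] std 0.0141 med -0.0162
z = a x + b [0.0103 0.0161] std 0.0035 med 0.0174
scene 706 x range 0.0461 0.1698
y = a x + b [ 0.0838 -0.0107] std 0.0152 med -0.0027
z = a x + b [ 0.2246 -0.011 ] std 0.0188 med 0.0178
```

Tail has made contact; continue pressing down.

Request:
send_rows(rows=[[2, [0, 0, 0.4], 0], [2, [0, 0, 0.4], 0], [2, [0, 0, 0.3], 0], [2, [0, 0, 0], 0]])

```text
t: 11.55
tool_pos: [0.4548, -0.4072, 0.0123]
tool_rot: [3.112, -0.403, 0.017]
contact_force: [6.5, 6.4, 17.5]
opening: 0.0244
grip_force: 89.7
```

Run:
```python
from h import *;from station import ctrl
delta(ctrl.get_obs(),(.4495,-.405,.008),-14.7)
d=ctrl.get_image("scene")
f=d["frame"][100:250,230:420];cv2.imwrite("pics/f.png",cv2.resize(f[:,:,::-1],None,fx=4,fy=4,interpolation=cv2.INTER_CUBIC))
```

```text
t 11.55 pos [ 0.4548 -0.4072  0.0123] yaw -14.74 tilt [ 0.01  -0.005 -1.   ] F [ 6.5  6.4 17.5] M [ 1.23 -0.29 -0.22] op 0.0244 gf 89.7
shift cm [-0.57 -0.08  0.42] turn -0.04
```

View pics/f.png

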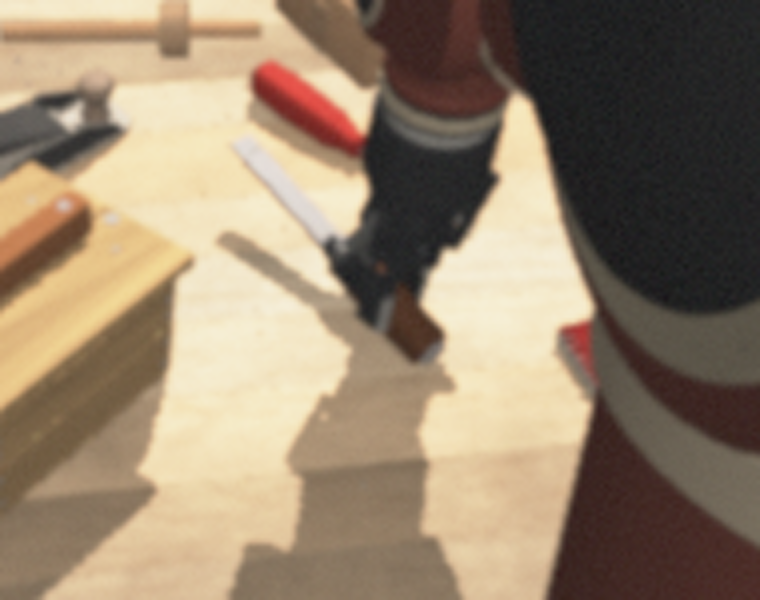

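The bar is still a little tip-up, with its tip at (240,145) and its shadow apart at (225,240). The tail is on the bench, so I'm releasing and backing off upward.

Request:
send_rows(rows=[[3, [0, 0, 0], 0], [4, [0, 0, 0], 0], [6, [0, 0, 0], 0], [6, [0, 0, 0], 0], [6, [0, 0, -3], 0], [6, [0, 0, -5], 0], [6, [0, 0, -6], 0], [6, [0, 0, -6], 0], [6, [0, 0, 0], 0]])

```text
t: 12.72
tool_pos: [0.4522, -0.4077, 0.2139]
tool_rot: [3.107, -0.401, 0.015]
contact_force: [0.3, 0.1, -0.5]
opening: 0.0601
grip_force: 0.0
```

Run:
```python
from h import *;from station import ctrl
d=ctrl.get_image("scene");P=cloud(d);Z=P[...,2]
m=(Z>.006)&(Z<.04)&(P[...,0]>.38)&(P[...,0]<.63)&(P[...,1]>-.48)&(P[...,1]<-.33);m=comp(m,(320,180));print("bar",rect(P[m]),Z[m].max(),m.sum())
R=None
for n in("top","scene"):
    d=ctrl.get_image(n);P=cloud(d);Z=P[...,2]
    a=(P[...,0]>.53)&(P[...,0]<.68)&(P[...,1]>-.3)&(P[...,1]<-.12)
    m=a&(Z>.09)&(Z<.16)
    hsv=cv2.cvtColor(d["frame"],cv2.COLOR_RGB2HSV)
    r=comp(m&(hsv[...,1]>165),(261,158) if n=="top" else (230,160))
    A=np.c_[P[m&~r][:,:2],np.ones((m&~r).sum())];c=np.linalg.lstsq(A,P[m&~r][:,2],rcond=None)[0]
    print(n,"plane",c.round(4),"rail",rect(P[r]),P[r].mean(0).round(4),r.sum(),"lid",rect(P[m]))
    h=Z-(P[...,:2]@c[:2]+c[2]); t=m&(h>.017); print("rail by height",rect(P[t]),P[t].mean(0).round(4),t.sum())
delta(ctrl.get_obs(),(.608,-.212,.17),-5)
```

```text
bar (array([ 512.2, -420.6]), array([ 26.9, 203.6]), 75.8) 0.02713371136049869 580
top plane [-0.1048  0.0147  0.18  ] rail (array([ 611.3, -210.8]), array([116.7,  27.1]), 84.7) [ 0.6069 -0.2114  0.1361] 348 lid (array([ 610. , -210.2]), array([166.3, 144. ]), 84.4)
rail by height (array([ 607.9, -210.2]), array([119.7,  21.5]), 85.0) [ 0.6077 -0.2107  0.1364] 415Traceback (most recent call last):
  File "<stdin>", line 10, in <module>
  File "h.py", line 8, in comp
    i=min(range(1,n),key=lambda k:np.hypot(*(c[k]-pt))+ (1e3 if s[k][4]<15 else 0)); return l==i
ValueError: min() iterable argument is empty
```

Request:
send_rows(rows=[[5, [0, 0, 0], 10], [5, [0, 0, 0], 10], [5, [0, 0, 0], 10], [5, [0, 0, 0], 10], [5, [0, 0, 0], 10], [5, [0, 0, 0], 10], [5, [0, 0, 0], 10], [5, [0, 0, 0], 10], [5, [0, 0, 0], 0.3]])

```text
t: 14.0
tool_pos: [0.4489, -0.4039, 0.2033]
tool_rot: [-2.124, 2.314, 0.007]
contact_force: [-0.1, 0.4, -0.1]
opening: 0.05
grip_force: 0.0
```

Run:
```python
from h import *;from station import ctrl
delta(ctrl.get_obs(),(.607,-.2105,.17),-95);print(ctrl.get_obs()["q"])
```

```text
t 14.0 pos [ 0.4489 -0.4039  0.2033] yaw -94.9 tilt [-0.003  0.004 -1.   ] F [-0.1  0.4 -0.1] M [-0.   -0.    0.02] op 0.05 gf 0.0
shift cm [-20.61 -14.11   3.35] turn 0.1
[-8.55863009e-01  2.47001655e-02  1.68875286e+00 -1.14292049e-05
  1.43290100e+00  2.37119326e+00]
```

Request:
send_rows(rows=[[5, [-4, -2.8, 0], 0], [5, [-4, -2.8, 0], 0], [5, [-4, -2.8, 0], 0], [5, [-4, -2.8, 0], 0], [5, [-4, -2.8, 0], 0], [5, [-0.6, -0.1, 1.5], 0], [5, [0, 0, 1.85], 0], [5, [0, 0, 0], 0]])

```text
t: 15.0
tool_pos: [0.6057, -0.2121, 0.1688]
tool_rot: [2.12, -2.315, -0.009]
contact_force: [0.0, -0.5, 0.3]
opening: 0.0501
grip_force: 0.0
```

Run:
```python
from h import *;from station import ctrl
delta(ctrl.get_obs(),(.607,-.2105,.120),-95);print(ctrl.get_obs()["q"][5])
```

```text
t 15.0 pos [ 0.6057 -0.2121  0.1688] yaw -95.02 tilt [-0.006  0.003 -1.   ] F [ 0.  -0.5  0.3] M [-0.02  0.02  0.03] op 0.0501 gf 0.0
shift cm [-0.16 -0.15  4.88] turn -0.02
2.7768544304852236
```

Request:
send_rows(rows=[[5, [-0.1, -0.1, 2], 0], [5, [0, 0, 1.8], 0], [5, [0, 0, 1], 0], [5, [0, 0, 0], 0], [1.5, [0, 0, 0], 0], [1.5, [0, 0, 0], 0], [1.5, [0, 0, 0], 0], [1.5, [0, 0, 0], 0], [1.5, [0, 0, 0], 0]], newtons=50)

```text
t: 16.12
tool_pos: [0.6101, -0.2113, 0.126]
tool_rot: [-2.122, 2.315, -0.003]
contact_force: [1.3, 0.0, 5.2]
opening: 0.0188
grip_force: 49.1
```

Request:
send_rows(rows=[[1.5, [0, 0, -0.5], 0], [1.5, [0, 0, -0.7], 0], [1.5, [0, 0, -1.5], 0], [1.5, [0, 0, -2], 0], [1.5, [0, 0, -3], 0], [1.5, [0, 0, 0], 0]])

```text
t: 16.88
tool_pos: [0.6114, -0.212, 0.207]
tool_rot: [-2.121, 2.314, -0.012]
contact_force: [0.6, -0.2, -2.7]
opening: 0.018
grip_force: 48.6
```

Run:
```python
from h import *;from station import ctrl
o=ctrl.get_obs();delta(o,(.455,-.27,.19),-95)
for n in("top","scene"):
    d=ctrl.get_image(n);P=cloud(d);L=(P-o["tool_pos"])@Ro.from_rotvec(o["tool_rot"]).as_matrix()
    m=(abs(L[...,1])<.09)&(abs(L[...,0])<.1)&(abs(L[...,2])<.05);Q=L[m&(L[...,2]>-.002)] 
    A=np.c_[Q[:,:2],np.ones(len(Q))];c=np.linalg.lstsq(A,Q[:,2],rcond=None)[0];print(n,"plane tool",c.round(4),len(Q),rect(Q))
    cv2.imwrite(f"pics/g{n}.png",d["frame"][:,:,::-1])
```

```text
t 16.88 pos [ 0.6114 -0.212   0.207 ] yaw -94.99 tilt [ 0.008 -0.004 -1.   ] F [ 0.6 -0.2 -2.7] M [ 0.03 -0.06  0.01] op 0.018 gf 48.6
shift cm [ 7.13 15.09  1.6 ] turn 0.01
top plane tool [ 0.0024 -0.0852  0.0134] 1741 (array([-0.8,  2.3]), array([167. , 135.5]), 1.0)
scene plane tool [-0.0061 -0.0787  0.016 ] 2730 (array([-0.7,  5.2]), array([138.1, 167.7]), 89.8)
```

View pics/gscene.png

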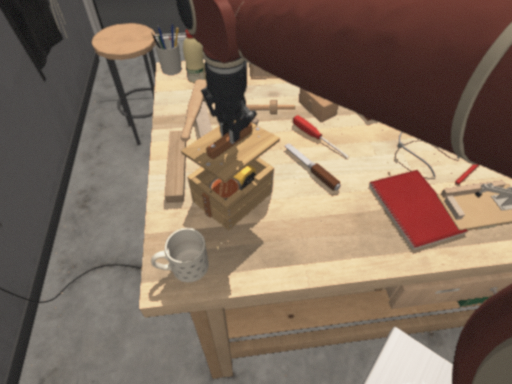

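The lid is off, held level-ish over the crate at (232,150), with the crate's contents visible and the mug untouched. I'm carrying it to the free bench in front.

Request:
send_rows(rows=[[1.5, [1.4, 3.2, 0], 0], [1.5, [1.4, 3.2, 0], 0], [1.5, [1.4, 3.2, 0], 0], [1.5, [1.4, 3.2, 0], 0], [1.5, [1.5, 3.3, 0], 0], [1.5, [0, 0, 4], 0], [1.5, [0, 0, 4], 0], [1.5, [0, 0, 4], 0], [1.5, [0, 0, 2], 0], [1.5, [0, 0, 0], 0]])

```text
t: 18.23
tool_pos: [0.4403, -0.2658, 0.0582]
tool_rot: [2.122, -2.315, -0.012]
contact_force: [-1.1, -0.5, -2.8]
opening: 0.0187
grip_force: 49.2
```

Run:
```python
from h import *;from station import ctrl
delta(ctrl.get_obs(),(.445,-.27,.040),-95)
```

```text
t 18.23 pos [ 0.4403 -0.2658  0.0582] yaw -95.0 tilt [-0.006  0.005 -1.   ] F [-1.1 -0.5 -2.8] M [ 0.02 -0.02  0.07] op 0.0187 gf 49.2
shift cm [ 0.39 -0.51  1.82] turn 0.0
```

Request:
send_rows(rows=[[1.5, [0.4, -0.3, 0.8], 0], [1.5, [0, 0, 0.5], 0], [1.5, [0, 0, 0.3], 0], [1.5, [0, 0, 0], 0]])

```text
t: 18.73
tool_pos: [0.4454, -0.2719, 0.0459]
tool_rot: [-2.123, 2.316, -0.0]
contact_force: [-0.1, 0.1, -3.3]
opening: 0.0184
grip_force: 49.1
```

Run:
```python
from h import *;from station import ctrl
delta(ctrl.get_obs(),(.445,-.27,.040),-95)
```

```text
t 18.73 pos [ 0.4454 -0.2719  0.0459] yaw -94.99 tilt [ 0.  0. -1.] F [-0.1  0.1 -3.3] M [ 0.01  0.02 -0.01] op 0.0184 gf 49.1
shift cm [-0.19  0.05  0.59] turn 0.01
```

Request:
send_rows(rows=[[1.5, [0, 0, 0.3], 0], [1.5, [0, 0, 0.2], 0], [1.5, [0, 0, 0], 0], [2.5, [0, 0, 0], 0], [4, [0, 0, 0], 0], [5, [0, 0, 0], 0], [5, [0, 0, -2], 0], [5, [0, 0, -4], 0], [5, [0, 0, -6], 0], [5, [0, 0, -6], 0]])

```text
t: 19.98
tool_pos: [0.4451, -0.2717, 0.2222]
tool_rot: [-2.123, 2.316, 0.001]
contact_force: [0.8, -0.5, -0.4]
opening: 0.0498
grip_force: 0.0
```

Request:
send_rows(rows=[[5, [3, 3, -3], 0], [5, [4, 0, -3], 0], [5, [4, 0, 0], 0], [5, [4, 0, 0], 0], [5, [4, 0, 0], 0], [5, [0, 0, 0], 0], [5, [0, 0, 0], 0]])

```text
t: 20.85
tool_pos: [0.399, -0.4582, 0.2805]
tool_rot: [-2.122, 2.316, 0.001]
contact_force: [0.7, 0.3, 0.3]
opening: 0.0498
grip_force: 0.0
```

Run:
```python
from h import *;from station import ctrl
delta(ctrl.get_obs(),(.445,-.27,.040),-95)
d=ctrl.get_image("top");P=cloud(d);Z=P[...,2];cv2.imwrite("pics/h.png",d["frame"][:,:,::-1])
a=(P[...,0]>.36)&(P[...,0]<.53)&(P[...,1]>-.375)&(P[...,1]<-.16)
m=a&(Z>.015)&(Z<.033);print("board",rect(P[m]),np.percentile(Z[m],[5,50,95]))
m=a&(Z>.038)&(Z<.06);print("rail",rect(P[m]),np.percentile(Z[m],[5,50,95]))
m=(Z>.008)&(Z<.04)&(P[...,1]>-.48)&(P[...,1]<-.375)&(P[...,0]>.39)&(P[...,0]<.63);print("bar",rect(P[m]))
```

```text
t 20.85 pos [ 0.399  -0.4582  0.2805] yaw -94.99 tilt [-0.     0.001 -1.   ] F [0.7 0.3 0.3] M [-0.04 -0.03  0.03] op 0.0498 gf 0.0
shift cm [-19.13  -2.95  24.06] turn 0.01
board (array([ 443.3, -271.1]), array([166.2, 136.3]), 85.0) [0.02199338 0.02471865 0.02748975]
rail (array([ 443.3, -270.7]), array([119.2,  20.1]), 84.9) [0.04558277 0.04847015 0.05110027]
bar (array([ 513.5, -421.6]), array([ 26.6, 202.5]), 76.0)
```

View pics/h.png

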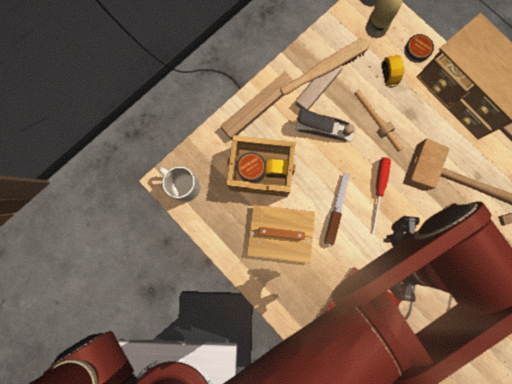

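The picture shows the open crate at (262,165), the lid flat with its rail up at (281,235), the bar on the bench at (337,210) and the mug still at (180,182). The board top is 24 mm up, as it should be, so I'm handing in.

```bash
python3 -c "
from station import ctrl
print(ctrl.finish_job())"
```

```text
the job is handed in; nothing more can be done
None
```

I levered the nails out with the pry bar, lifted the lid off and laid it flat on the bench with its rail up; the bar lies on the bench, the mug was not touched, and the job is handed in at about 21 s.

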